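Tighten the screw under the handlamp

TASK

The hold-down screw in the seat of the charging stand has worked loose. Lift the handlamp off the stand and set it down gently, upright and in the middle of the rubber mat, then use the screwdriver to turn the slotted screw in the stand clockwise until it stops, and put the screwdriver back upright in its holder. Do not tip the lamp over, and leave the mug, wrench, tape roll and can where they are.

Things in the scene. Friction and masses are not known exactly. Their poses are not given: they have to be found in the camera images.
- lamp: Handlamp, about 0.6 kg: grey box body 110 x 76 mm, 89 mm high, flat underside, a round black lamp head of 80 mm diameter in front (reaches 83 mm from the centre) and a rigid carrying handle on top. Origin: centre of the underside. x points along the handle to the lamp head, z up. At the start it sits on the stand.
- lamp_handle (a point): Middle of the handle's bar, 140 mm above the lamp's underside. The bar runs along the lamp's x, 110 mm long, 18 mm wide (along y), 18 mm high; under it is a 42 mm high, 78 mm long opening. The handle's two posts stand at its ends.
- stand: Fixed grey charging stand: block 160 (x) x 110 (y) x 30 mm high. The lamp sits on top, 4 mm clear of two side cheeks (tops 50 mm above the bench) and 8 mm ahead of a back stop at -x (top 75 mm): lift it straight up. A round well in the middle, 42 mm wide, 16 mm deep, holds the slotted screw, covered by the lamp at the start. Origin: centre of the underside, on the bench.
- screw_slot (a point): Centre of the floor of the slot in the screw's head, 17 mm above the bench, on the screw's upright axis at the stand's centre. The point turns with the screw: its x axis runs along the slot, z up. The slot is 9 mm wide, 10 mm deep with rounded upper edges, open at both ends, across a steel head of 36 mm diameter whose top lies 3 mm below the stand's top.
- screw (a joint): Angle of the screw in rad: grows as the screw turns clockwise seen from above. Loose at the start, 0 to 0.35; it stops hard at 1.2, fully tight. It needs about 0.12 N m to turn and stays where it is left. Half turns of the blade are alike.
- screwdriver: Stout screwdriver, 141 mm long, 0.15 kg: steel blade 24 mm wide (its x), 5 mm thick (its y), 10 mm shank, black collar of 48 mm diameter, underside 65 mm above the tip, then a black square handle 30 x 30 mm, sides along its x and y, 71 to 141 mm above the tip. Origin: the tip; z points to the handle. At the start it stands upright in its holder, at any turn.
- driver_grip (a point): Point inside the screwdriver's square handle, on its axis, 111 mm above the tip and 30 mm below its top: a good height to grip.
- holder: Fixed upright aluminium tube, 52 mm outer diameter, 28 mm bore, 75 mm high, in which the screwdriver hangs by its collar, the tip 10 mm above the bench. Origin: centre of the underside, on the bench.
- mat: Fixed square black rubber mat, 160 x 160 mm, 4 mm thick, beside the stand (left or right). Origin: centre of the underside; x and y along its edges.
- mug: White mug, 72 mm diameter, 85 mm high, between robot and stand; leave it alone. Origin: centre of the underside.
- wrench: Steel wrench, 150 mm long, lying between robot and stand; leave it alone. Origin: its underside, near the middle.
- tape: Roll of tape lying flat, 100 mm diameter, 48 mm high, beyond the stand; leave it alone. Origin: centre of the underside.
- tin: Pale can, 72 mm diameter, 120 mm high, beyond the stand; leave it alone. Origin: centre of the underside.
There are look-alikes about, which are no part of the job. What is shaped like the screwdriver but turquoise is not meant.

How it is judged:
By the outcome, as a careful person would: the job done as asked, in the order asked, and still so for the second after the job is handed in, with the robot touching nothing.
It also fails if it takes over 64 s, if anything falls off the work surface, if the arm or the gripper's body presses on something with over 40 N, if the wrist force passes 120 N, or if a joint passes its speed limit or range.

ROBOT

A 7-joint arm with a two-finger parallel gripper is mounted at the origin on the work surface. World frame = base frame: x ahead of the robot, y to its left, z up, the work surface at z = 0. Lengths are in m, angles in rad, forces in N, time in s.
With the tool pointing down it reaches from about 0.4 to 0.875 m from the base axis. Payload 19.3 kg.
Tool frame: the origin (TCP) lies midway between the tips of the shut fingers; the grasp point (between the pads) lies 19 mm behind it (bot.pinch_z is the distance from the TCP to the grasp point, in m); z points along the fingers, y is the direction in which the jaws open and shut (so a half turn about z gives the same grasp; the last joint's range is limited). The gripper opens to 85 mm and grips with 20 to 120 N. Pads are 22 mm wide; open, the fingers measure 114 mm over their backs; the gripper's body (76 mm by 85 mm) begins 54 mm behind the grasp point. The pads swing forward as they close: fully open they stand 13 mm farther back than shut.
Start: joints at [-1.386, 0.521, -0.036, 1.599, 0.021, 1.021, -0.113], TCP at [0.158, 0.605, 0.231] pointing down, gripper open.
Joint ranges: [-2.91, 2.91], [-0.3, 2.13], [-1.5, 1.42], [0.17, 2.43], [-1.26, 4.41], [0.16, 1.93], [-2.52, 2.52]. Speed limits (rad/s): [1.89, 1.89, 2.39, 2.39, 3.01, 3.01, 3.01].

INTERFACE

Orientations are given as [roll, pitch, yaw] about the fixed x, y, z axes, in that order (R = Rz(yaw) Ry(pitch) Rx(roll)).
In Python, from workcell import bot gives the robot as it stands. The module is installed in compiled form; this text tells all that it offers.
- The arm moves only by the tool move_arm, never from a script. Its argument "moves" is text: rows parted by semicolons, each of 4 numbers parted by spaces: the shift along the tool's x, y, z in mm, then the turn about the tool's z in rad. In form: dx dy dz yaw; .... A call has exactly 10 rows; each row is the pose to reach, as a shift and turn from the pose commanded when the call began, along the tool's axes at that moment; what a row does not reach only later rows make up. A row lasts 1/12 s, in which the tool goes at most 41.7 mm and 7.16 degrees, less where a joint would pass 70% of its speed; a pose out of reach is approached as far as the arm can. A call with a gripper value outside its range is refused whole. "grip" is the opening, from 0 (shut) to 1 (fully open), set as the call begins (left out, the last holds). The fingers move at their own pace and stop on an object; "grip_force" is the grip in N (left out, the last holds). Time passes only in rows, so rows that repeat a pose let the fingers close, or fill a call up. It gives the time, the measured TCP pose, the force and the opening at its end, in the units of the state.
- bot.observe(): the state, without advancing time (a new reading comes with each control period).
- bot.grab_frame(name): name is "scene" or "top" or "wrist"; returns a dict with "frame" (420x560x3 uint8, red, green, blue), "z_map" (420x560 float32, m along the optical axis (not along the pixel's ray), 0 where there is no reading), "K" (3x3 intrinsics, pixels), "eye" and "attitude" of the camera in the world. Camera axes: x right, y up, looking along -z (the intrinsics and any distortion apply to the point x, -y, -z); pixel columns grow to the right and rows downward; lengths in m; the calibration is good to about 2 mm. The wrist camera is an equidistant fisheye: a pixel r from the principal point sees the ray r / f radians off the axis. A picture is of the moment at which its call begins.
- bot.job_done(): hands the job in, once; it reports no verdict.
Trained networks look in a picture, given as the dict that the camera call returned (one of the last four; its "shot" number tells which), for a name from the list of things; names that differ only in an ending like _2 or _b are one class to them, and where a whole thing is asked for, a point or a joint stands for the part that bears it (a point fixed in the world has none). Each returns a list of dicts, best first, with "conf" (0 to 1); they miss things now and then, are a little off and sometimes report something else, mostly with a low value. They report only what shows in the picture. A call takes as long as a camera call. They do not tell look-alikes from the thing itself.
- bot.search_frame(picture, label): "at" ([column, row] in pixels, amid what is visible of it).
- bot.pinpoint(picture, label): "at" ([column, row] in pixels: a listed point, or the origin of a listed thing).
The state is a dict: "clock": time; "qpos": joint angles; "qd": joint speeds; "joint_efforts": joint torques, N m; "position": TCP position; "tool_rot": TCP orientation; "force": force on the tool from outside, world axes, zero at the start; "moment": the same for the moment, N m; "grip_width": finger opening in m.
Only numpy, scipy, OpenCV 4.12 (cv2) and the standard library are available. Lean on these libraries where they do the work, as an engineer would, in place of code of your own. Each camera call takes 0.05 s, during which the arm holds its last target. There are 200 camera calls.

## Working session

There is one attempt and no reset: what is moved stays moved. The work goes in short steps, Python scripts to look and compute and a tool call to move; the robot and the scene stay as the last step left them, time stands still between calls to the robot, and variables do not carry over. Pictures are saved under pics/ and viewed, about 8 in all and at most 12, crops included, and the job is handed in when it is done.

Besides the shell and the picture viewer there is one more tool, called in YAML: its name, and indented under it one key for each argument. move_arm: Moves the arm, as the interface text tells. Its arguments: {"type":"object","properties":{"moves":{"type":"string"},"grip":{"type":"number"},"grip_force":{"type":"number"}},"required":["moves"]}

```bash
mkdir -p pics; cat > h.py <<'E'
import numpy as np, cv2
from scipy.spatial.transform import Rotation as R
from workcell import bot
def rot(a):
    a=np.array(a,float)
    return a if a.shape==(3,3) else (R.from_euler('xyz',a).as_matrix() if a.size==3 else R.from_quat(a).as_matrix())
def save(p,n): cv2.imwrite('pics/'+n,p['frame'][:,:,::-1])
def world(p,name,uv,z=None,depth=None):
    """pixel -> world at height z, or with depth map"""
    K=p['K'];x=(uv[0]-K[0,2])/K[0,0];y=(uv[1]-K[1,2])/K[1,1]
    if name=='wrist':
        r=np.hypot(x,y);s=np.tan(r)/r if r>1e-9 else 1;x*=s;y*=s
    d=rot(p['attitude'])@np.array([x,-y,-1.]);e=np.array(p['eye'])
    if z is not None: return e+d*(z-e[2])/d[2]
    D=depth if depth else p['z_map'][int(round(uv[1])),int(round(uv[0]))]
    return e+d*D
def cloud(p,name):
    K=p['K'];v,u=np.mgrid[0:420,0:560].astype(float);x=(u-K[0,2])/K[0,0];y=(v-K[1,2])/K[1,1]
    if name=='wrist':
        r=np.hypot(x,y)+1e-9;s=np.tan(r)/r;x*=s;y*=s
    D=p['z_map'];P=np.stack([x*D,-y*D,-D],-1)@rot(p['attitude']).T+np.array(p['eye'])
    P[D<=0]=np.nan
    return P
E
python3 - <<'E'
from h import *
print(bot.observe(), bot.pinch_z)
for n in ['top','scene']:
    p=bot.grab_frame(n); save(p,n+'1.png'); print(n,p['K'],p['eye'],p['attitude'],[k for k in p])
    for l in ['lamp','lamp_handle','stand','screwdriver','driver_grip','holder','mat','mug','wrench','tape','tin']:
        print(l,[(np.round(d['at'],1).tolist(),round(d['conf'],2),world(p,n,d['at']).round(3).tolist()) for d in bot.pinpoint(p,l)[:3]])
E
```

```text
{'clock': 0.0, 'qpos': array([-1.38619091,  0.52203138, -0.03628028,  1.5999687 ,  0.02122675,
        1.02110252, -0.11281119]), 'qd': array([-4.45861628e-05, -7.54554187e-04,  1.24134657e-03, -2.50587163e-03,
       -6.62498622e-04,  4.99452052e-04,  2.95851243e-04]), 'joint_efforts': array([-2.20033035e-04, -9.27101684e+01,  1.98020965e+00, -3.69953370e+01,
        1.78658799e-02,  7.89165962e-03, -2.21975858e-05]), 'position': array([0.15752342, 0.60449291, 0.23072952]), 'tool_rot': array([-3.14047472e+00,  1.25618401e-04,  2.88673856e+00]), 'force': array([-0.37209456, -0.03904341,  0.200204  ]), 'moment': array([ 0.04873095, -0.02327296, -0.00575271]), 'grip_width': 0.08561927334480533} 0.0187
top [[409.0371186    0.         280.91901287]
 [  0.         409.0371186  211.3534207 ]
 [  0.           0.           1.        ]] [0.42123441 0.04162666 1.06302426] [ 0.15769558  0.0171373  -1.59334555] ['frame', 'z_map', 'K', 'eye', 'attitude', 'shot']
lamp [([299.3, 202.9], 0.67, [0.58, 0.013, 0.177]), ([176.8, 230.0], 0.58, [0.539, 0.309, 0.08])]
lamp_handle [([303.9, 195.6], 0.62, [0
[... 1055 characters left out ...]
66, [0.641, 0.039, 0.088])]
screwdriver [([363.8, 294.9], 0.76, [0.573, 0.324, 0.066]), ([361.7, 336.8], 0.69, [0.637, 0.379, 0.001]), ([267.5, 234.6], 0.16, [0.628, 0.04, 0.098])]
driver_grip [([372.6, 278.0], 0.91, [0.56, 0.326, 0.143]), ([368.9, 317.6], 0.57, [0.643, 0.381, 0.14])]
holder [([361.7, 294.4], 0.63, [0.574, 0.318, 0.062])]
mat [([215.5, 167.7], 0.73, [0.528, -0.299, 0.006])]
mug [([297.2, 179.1], 0.73, [0.403, -0.061, 0.04]), ([261.9, 205.0], 0.67, [0.608, 0.003, 0.176]), ([371.7, 276.0], 0.26, [0.561, 0.323, 0.151])]
wrench [([330.1, 200.5], 0.82, [0.373, 0.047, 0.004])]
tape [([280.4, 325.2], 0.56, [0.757, 0.211, 0.002])]
tin [([178.5, 224.6], 0.94, [0.761, -0.178, 0.061])]
```

```bash
python3 - <<'E'
import cv2,numpy as np
a=cv2.imread('pics/top1.png');b=cv2.imread('pics/scene1.png')
cv2.imwrite('pics/both1.png',np.vstack([cv2.resize(a[100:330],None,fx=1.3,fy=1.3),cv2.resize(b[130:365],None,fx=1.3,fy=1.3)])[:600])
E
```

```text
(no output)
```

View pics/both1.png

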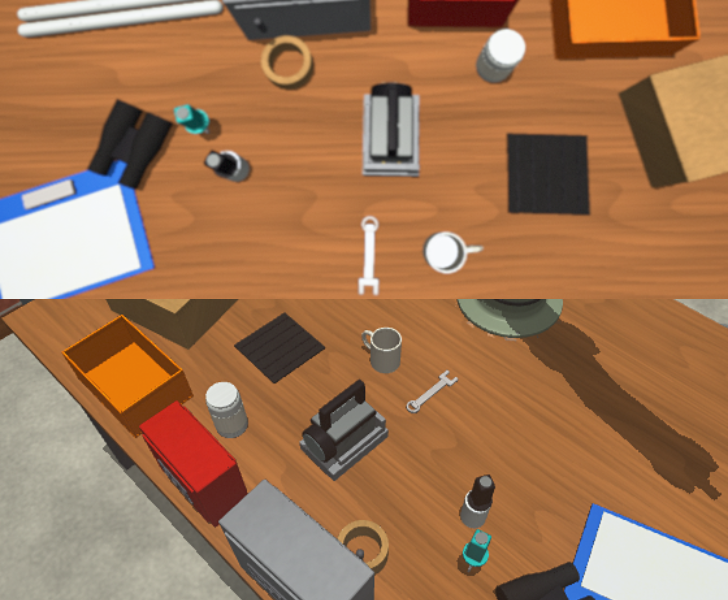

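The image shows two candidates. The black-handled driver in the aluminium tube, at top px (167,223), is the one meant; the turquoise one at (144,189) is the decoy. The lamp is at (300,200) with its head pointing away, and the mat is at (416,236). Next I fit poses from the point clouds and enlarge the driver.

```bash
python3 - <<'E'
from h import *
a=bot.grab_frame('top');b=bot.grab_frame('scene')
for n,p in(('top',a),('scene',b)):
    P=cloud(p,n);F=p['frame']
    def rect(m,t):
        q=P[m][:,:2].astype(np.float32); r=cv2.minAreaRect(q*1000); print(n,t,len(q),'rect',np.round(r[0],1),np.round(r[1],1),round(r[2],1),'med',np.median(P[m],0).round(4))
    box=lambda x0,x1,y0,y1,z0,z1:(P[...,0]>x0)&(P[...,0]<x1)&(P[...,1]>y0)&(P[...,1]<y1)&(P[...,2]>z0)&(P[...,2]<z1)
    rect(box(.5,.75,-.1,.12,.165,.19),'handle')
    rect(box(.48,.75,-.1,.12,.112,.127),'bodytop?')
    rect(box(.48,.75,-.1,.12,.025,.035),'standtop')
    rect(box(.48,.75,-.1,.12,.045,.055),'cheeks')
    rect(box(.5,.6,.27,.35,.145,.158),'drivertop')
    rect(box(.5,.6,.27,.35,.095,.158),'driverhandle')
    rect(box(.5,.6,.27,.35,.07,.078),'holdertop')
    rect(box(.58,.68,.33,.42,.12,.158),'turq')
    m=box(.4,.65,-.42,-.15,.001,.012)&(F.max(-1)<60); m=cv2.morphologyEx(m.astype(np.uint8),cv2.MORPH_OPEN,np.ones((5,5)))>0
    rect(m,'mat')
c1=cv2.resize(a['frame'][170:260,120:210],(400,400),interpolation=3);c2=cv2.resize(b['frame'][250:350,320:420],(400,400),interpolation=3)
cv2.imwrite('pics/drv.png',np.hstack([c1,c2])[:,:,::-1])
E
```

```text
top handle 403 rect [605.3   7.9] [ 17.7 108.8] 87.7 med [0.6022 0.0075 0.1784]
top bodytop? 1236 rect [619.5   8.3] [ 75.5 138.2] 88.0 med [0.61   0.0158 0.1186]
top standtop 333 rect [606.    5.9] [109.  159.5] 88.5 med [0.566  0.013  0.0301]
top cheeks 383 rect [595.6   7. ] [101.6 128.3] 88.4 med [0.5964 0.0265 0.0498]
top drivertop 175 rect [546.4 319.3] [31.  29.1] 62.3 med [0.546  0.3184 0.1516]
top driverhandle 256 rect [546.4 319.3] [30.7 29.5] 61.2 med [0.544  0.313  0.1502]
top holdertop 62 rect [547.4 313.2] [40.2 49.1] 72.7 med [0.5511 0.3003 0.0749]
top turq 207 rect [634. 380.] [31.5 30.4] 15.6 med [0.6314 0.376  0.1405]
top mat 1901 rect [ 524.5 -304.6] [152.4 152.5] 87.5 med [ 0.5158 -0.3043  0.004 ]
scene handle 328 rect [606.9   4.9] [ 19.9 111.4] 87.8 med [0.6104 0.0082 0.1774]
scene bodytop? 843 rect [621.1   5.1] [ 76.5 140.1] 86.4 med [0.6197 0.0154 0.1182]
scene standtop 286 rect [606.8   2.8] [112.4 161.7] 87.5 med [0.6669 0.0495 0.0295]
scene cheeks 239 rect [619.   36.3] [ 60.2 172.2] 68.3 med [0.607  0.0481 0.0497]
scene drivertop 141 rect [548.5 317.5] [29.9 30.4] 58.7 med [0.5502 0.3166 0.1507]
scene driverhandle 296 rect [548.8 317.4] [30.1 30.8] 59.1 med [0.5548 0.3201 0.1427]
scene holdertop 72 rect [559.2 316. ] [29.5 50.3] 7.2 med [0.5668 0.3145 0.074 ]
scene turq 202 rect [635.1 377.1] [31.5 29.7] 12.6 med [0.64   0.3778 0.1399]
scene mat 413 rect [ 528.7 -294.4] [151.6 131.9] 73.2 med [ 0.5579 -0.2838  0.0045]
```

View pics/drv.png

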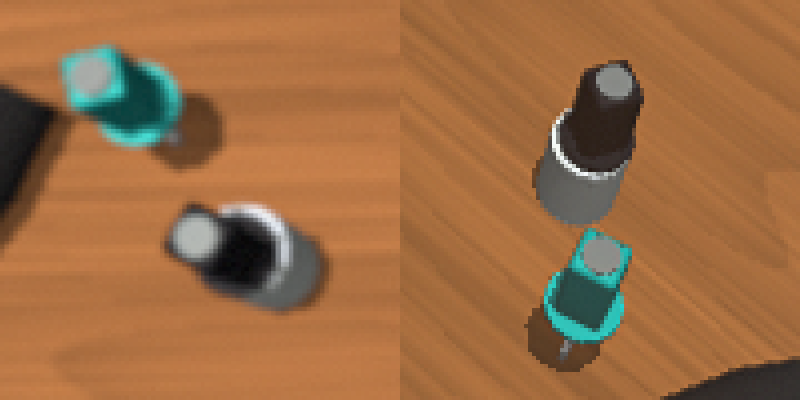

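The crop confirms it: the black driver sits in the aluminium tube, and the turquoise one stands beside it. Lamp handle is at (0.606, 0.0065) with yaw ≈ -0.04. The handle top measures 0.178 against 0.179 expected, so the two agree.

```bash
cat >> h.py <<'E'
def to(x,y,z,yaw):
    o=bot.observe();T=rot(o['tool_rot']);d=T.T@(np.array([x,y,z])-o['position'])*1000
    t=-(yaw-o['tool_rot'][2]);t=(t+np.pi)%(2*np.pi)-np.pi
    print('t',round(o['clock'],2),'pos',o['position'].round(4),'rpy',o['tool_rot'].round(3),'F',o['force'].round(1),'w',round(o['grip_width'],4),'q7',o['qpos'][6].round(2),'-> move',d.round(1),round(t,3))
E
python3 -c "
from h import *
to(.606,.0065,.25,3.10)"
```

```text
t 1.3 pos [0.1575 0.6048 0.2313] rpy [3.142 0.    2.887] F [ 1.  -0.4  0.3] w 0.0851 q7 -0.11 -> move [-584.8 -466.   -18.7] -0.213
```

move_arm:
  moves: "-32 -25 -2 -0.02;-64 -51 -4 -0.04;-96 -77 -5 -0.06;-128 -102 -6 -0.08;-160 -128 -7 -0.1;-192 -153 -8 -0.12;-224 -179 -9 -0.14;-256 -204 -10 -0.16;-288 -230 -11 -0.18;-320 -255 -12 -0.21"
  grip: 1

```text
clock: 2.13
position: [0.4038, 0.2755, 0.2436]
tool_rot: [3.141, 0.0, 3.098]
force: [0.9, 1.2, 0.0]
grip_width: 0.0853
```

```bash
python3 -c "
from h import *
to(.606,.0065,.22,3.10)"
```

```text
t 2.13 pos [0.4038 0.2755 0.2436] rpy [3.141 0.    3.098] F [0.9 1.2 0. ] w 0.0853 q7 0.82 -> move [-213.8 -259.9   23.6] -0.002
```

move_arm:
  moves: "-24 -29 0 0;-48 -58 0 0;-72 -87 0 0;-96 -116 0 0;-120 -145 0 0;-144 -174 2 0;-168 -203 6 0;-192 -232 10 0;-208 -252 15 0;-214 -260 22 0"

```text
clock: 2.97
position: [0.6068, 0.004, 0.2212]
tool_rot: [-3.14, 0.001, 3.093]
force: [-0.6, -1.2, -0.2]
grip_width: 0.0856
```

```bash
python3 - <<'E'
from h import *
p=bot.grab_frame('wrist');save(p,'w1.png');P=cloud(p,'wrist')
m=(abs(P[...,0]-.606)<.07)&(abs(P[...,1]-.0065)<.04)&(P[...,2]>.165)&(P[...,2]<.19)
print(m.sum(),cv2.minAreaRect((P[m][:,:2]*1000).astype(np.float32)))
to(.606,.0065,.151,3.10)
E
```

```text
4619 ((605.2940673828125, 4.899378776550293), (18.18267250061035, 109.301025390625), 87.4994125366211)
t 3.02 pos [0.6061 0.004  0.2195] rpy [-3.140e+00 -1.000e-03  3.093e+00] F [-2.2 -2.7 -2.3] w 0.0853 q7 1.49 -> move [ 0.1  2.6 68.5] -0.007
```

View pics/w1.png

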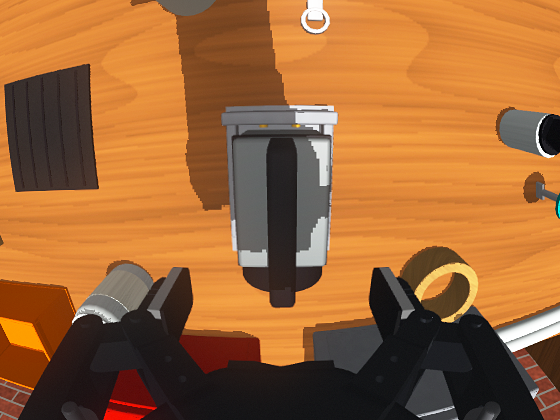

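The wrist view shows the bar centred between the fingers (column 282). I descend and grip.

move_arm:
  moves: "0 1 12 0;0 1 26 0;0 1 40 0;0 1 52 0;0 1 61 0;0 1 66 0;0 1 68 0;0 1 68 0;0 1 68 0;0 1 68 0"

```text
clock: 3.85
position: [0.6054, 0.0091, 0.1539]
tool_rot: [3.141, 0.001, 3.097]
force: [-0.4, -0.7, -0.4]
grip_width: 0.0852
```

move_arm:
  moves: "0 0 0 0;0 0 0 0;0 0 0 0;0 0 0 0;0 0 0 0;0 0 0 0;0 0 0 0;0 0 0 0;0 0 0 0;0 0 0 0"
  grip: 0
  grip_force: 60

```text
clock: 4.68
position: [0.605, 0.009, 0.1532]
tool_rot: [-3.141, -0.0, 3.097]
force: [-1.0, -0.8, -1.8]
grip_width: 0.0171
```

move_arm:
  moves: "0 0 -4 0;0 0 -10 0;0 0 -18 0;0 0 -28 0;0 0 -40 0;0 0 -52 0;0 0 -64 0;0 0 -74 0;0 0 -80 0;0 0 -82 0"

```text
clock: 5.52
position: [0.6055, 0.0091, 0.2367]
tool_rot: [3.141, 0.002, 3.097]
force: [-0.1, -0.3, -4.3]
grip_width: 0.0169
```

```bash
python3 - <<'E'
from h import *
p=bot.grab_frame('wrist');save(p,'w2.png');P=cloud(p,'wrist')
F=p['frame'];print(np.nanmean(P[170:230,50:80].reshape(-1,3),0) )
m=(P[...,2]<.012)&(P[...,1]<-.18)&(F.max(-1)<75)
m=cv2.morphologyEx(m.astype(np.uint8),cv2.MORPH_OPEN,np.ones((5,5)))>0
print(m.sum(),cv2.minAreaRect((P[m][:,:2]*1000).astype(np.float32)))
to(.525,-.302,.23,3.10)
E
```

```text
[ 6.22238191e-01 -3.00849358e-01  2.36376515e-04]
6886 ((515.2802734375, -310.81121826171875), (152.39971923828125, 145.93099975585938), 86.76360321044922)
t 5.57 pos [0.6053 0.0091 0.2362] rpy [3.141e+00 1.000e-03 3.097e+00] F [ 0.   0.5 -4.4] w 0.0172 q7 1.48 -> move [  66.3 -314.3    6.1] -0.003
```

View pics/w2.png

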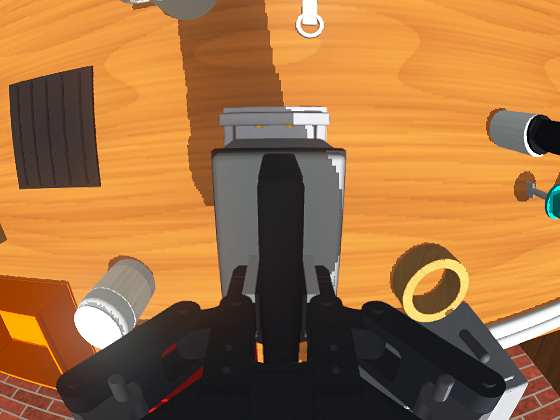

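The lamp is clear of the stand at 0.113. I carry it towards the mat and re-measure the mat from the top camera on the way.

move_arm:
  moves: "3 -12 0 0;8 -36 0 0;14 -66 0 0;20 -98 0 0;26 -130 0 0;33 -162 0 0;39 -190 0 0;44 -212 0 0;47 -225 0 0;48 -230 0 0"

```text
clock: 6.4
position: [0.5456, -0.2211, 0.2348]
tool_rot: [-3.141, -0.001, 3.094]
force: [-0.1, 0.5, -4.2]
grip_width: 0.0169
```

```bash
python3 - <<'E'
from h import *
for n in ['top','wrist']:
    p=bot.grab_frame(n);save(p,n+'3.png')
    P=cloud(p,n);F=p['frame'].astype(int)
    print(n,[(d['at'],round(d['conf'],2),world(p,n,d['at'],z=0).round(4)) for d in bot.pinpoint(p,'mat')])
    m=(abs(P[...,2]-.004)<.004)&(abs(P[...,0]-.52)<.12)&(abs(P[...,1]+.3)<.12)&(F[...,0]<80)&(F[...,0]-F[...,2]<25)
    m=cv2.morphologyEx(m.astype(np.uint8),cv2.MORPH_OPEN,np.ones((3,3)))>0
    Q=world(p,n,(0,0),z=.004)
    print(m.sum(),cv2.minAreaRect((P[m][:,:2]*1000).astype(np.float32)),np.percentile(P[m][:,:2],[1,99],axis=0).round(4))
to(.525,-.302,.23,3.10)
a=cv2.imread('pics/top3.png')[130:330,330:530];b=cv2.imread('pics/wrist3.png')
cv2.imwrite('pics/m3.png',np.hstack([cv2.resize(a,(400,400)),cv2.resize(b,(400,400))]))
E
```

```text
top [([417.7, 236.1], 0.93, array([ 0.5168, -0.297 ,  0.    ]))]
1388 ((502.8237609863281, -296.9888610839844), (144.23098754882812, 113.16679382324219), 87.22642517089844) [[ 0.4466 -0.3673]
 [ 0.5522 -0.2253]]
wrist [([206.7, 160.5], 0.76, array([ 0.5252, -0.3054,  0.    ]))]
5245 ((496.515869140625, -286.07763671875), (88.94490051269531, 154.73684692382812), 43.8582649230957) [[ 0.4496 -0.3429]
 [ 0.5647 -0.2266]]
t 6.6 pos [ 0.5473 -0.2172  0.2351] rpy [ 3.141 -0.     3.098] F [ 0.  -0.1 -3.9] w 0.0169 q7 1.89 -> move [ 18.6 -85.7   5. ] -0.002
```

View pics/m3.png

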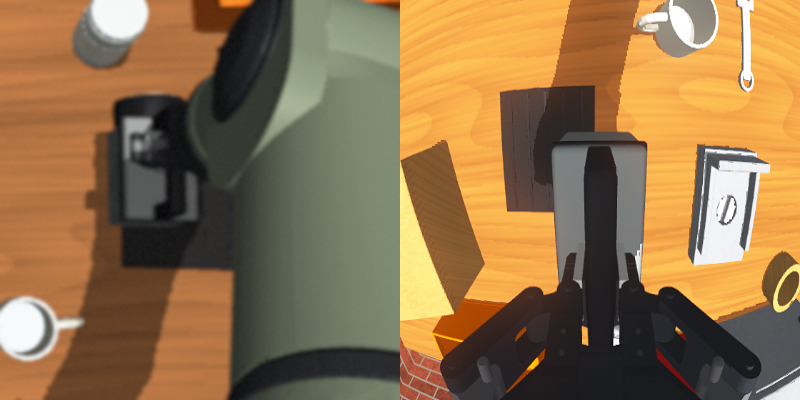

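move_arm:
  moves: "3 -12 0 0;8 -34 0 0;14 -58 4 0;18 -76 12 0;20 -84 24 0;20.5 -86 38 0;20.5 -86 52 0;20.5 -86 64 0;20.5 -86 73 0;20.5 -86 78 0"

```text
clock: 7.43
position: [0.5225, -0.3026, 0.1559]
tool_rot: [3.141, -0.001, 3.098]
force: [0.1, -0.6, -4.0]
grip_width: 0.0172
```

move_arm:
  moves: "0 0 4 0;0 0 8 0;0 0 12 0;0 0 15 0;0 0 18 0;0 0 20 0;0 0 22 0;0 0 24 0;0 0 25 0;0 0 25 0"

```text
clock: 8.27
position: [0.5225, -0.3035, 0.1321]
tool_rot: [3.142, -0.0, 3.097]
force: [-0.4, -0.3, -4.3]
grip_width: 0.017
```

```bash
python3 -c "
from h import *
to(.523,-.302,.127,3.098)"
```

```text
t 8.27 pos [ 0.5225 -0.3035  0.1321] rpy [ 3.142 -0.     3.097] F [-0.4 -0.3 -4.3] w 0.017 q7 2.07 -> move [-0.5  1.6  5.1] -0.001
```

move_arm:
  moves: "0 0 0.5 0;0 0 1 0;0 0 1.5 0;0 0 2 0;0 0 2.5 0;0 0 3 0;0 0 3.5 0;0 0 4 0;0 0 4.5 0;0 0 4.5 0"

```text
clock: 9.1
position: [0.5225, -0.3036, 0.1277]
tool_rot: [3.142, -0.0, 3.097]
force: [-0.9, -0.5, -4.2]
grip_width: 0.017
```

move_arm:
  moves: "0 0 0.4 0;0 0 0.8 0;0 0 1.2 0;0 0 1.6 0;0 0 2 0;0 0 2.3 0;0 0 2.5 0;0 0 2.5 0;0 0 2.5 0;0 0 2.5 0"

```text
clock: 9.93
position: [0.5227, -0.3047, 0.1268]
tool_rot: [-3.14, 0.001, 3.096]
force: [-6.8, -1.4, 18.5]
grip_width: 0.017
```

move_arm:
  moves: "0 0 -0.8 0;0 0 -1.2 0;0 0 -1.2 0;0 0 -1.2 0;0 0 -1.2 0;0 0 -1.2 0;0 0 -1.2 0;0 0 -1.2 0;0 0 -1.2 0;0 0 -1.2 0"

```text
clock: 10.77
position: [0.5226, -0.3041, 0.127]
tool_rot: [-3.141, 0.001, 3.096]
force: [-3.1, -1.5, 9.0]
grip_width: 0.0168
```

move_arm:
  moves: "0 0 0 0;0 0 0 0;0 0 0 0;0 0 0 0;0 0 0 0;0 0 0 0;0 0 0 0;0 0 -5 0;0 0 -12 0;0 0 -22 0"
  grip: 0.6

```text
clock: 11.6
position: [0.5223, -0.3035, 0.149]
tool_rot: [3.141, -0.001, 3.097]
force: [-1.1, 0.6, 0.0]
grip_width: 0.0513
```

move_arm:
  moves: "0 0 -20 0;0 0 -50 0;0 0 -80 0;0 0 -110 0;0 0 -125 0;0 15 -130 0;0 45 -130 0;0 80 -130 0;0 115 -130 0;0 145 -130 0"

```text
clock: 12.43
position: [0.5289, -0.1566, 0.2797]
tool_rot: [3.141, 0.001, 3.097]
force: [0.6, 0.1, -0.7]
grip_width: 0.0511
```

```bash
python3 -c "
from h import *
p=bot.grab_frame('wrist');save(p,'w4.png')
for l in ['screw_slot','lamp_handle','stand']:
  print(l,[(d['at'],round(d['conf'],2),world(p,'wrist',d['at']).round(4)) for d in bot.pinpoint(p,l)[:2]])
to(.5475,.3185,.23,3.10)"
```

```text
screw_slot [([397.2, 217.5], 0.77, array([ 0.5984, -0.0012,  0.0258]))]
lamp_handle [([127.3, 195.0], 0.92, array([ 0.5172, -0.2984,  0.152 ])), ([396.1, 215.4], 0.59, array([ 0.5951, -0.0033,  0.0264]))]
stand [([392.8, 215.8], 0.77, array([ 0.5952, -0.0082,  0.0268]))]
t 12.63 pos [ 0.5292 -0.1583  0.2796] rpy [-3.141e+00  1.000e-03  3.098e+00] F [ 0.3 -0.6  0.6] w 0.0512 q7 1.78 -> move [  2.5 477.1  49.5] -0.002
```

View pics/w4.png

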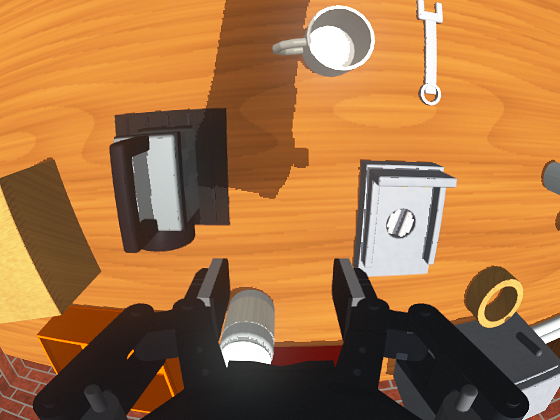

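The lamp stands on the mat (handle px 127,195), and the slot shows at px (400,222). I look at the slot from above on the way to the driver.

move_arm:
  moves: "0 15 0 0;0 40 0 0;0 70 0 0;0 100 0 0;0 125 0 0;0 145 5 0;0 155 10 0;0 160 10 0;0 160 10 0;0 160 10 0"

```text
clock: 13.47
position: [0.5363, -0.0005, 0.2687]
tool_rot: [-3.141, 0.0, 3.095]
force: [-0.2, -0.3, -0.7]
grip_width: 0.051
```

```bash
python3 - <<'E'
from h import *
cs=[]
for n in ['wrist','top']:
    p=bot.grab_frame(n);P=cloud(p,n);np.savez('c_%s.npz'%n,P=P,F=p['frame'])
    print(n,'eye',np.round(p['eye'],3))
    c=np.array([.6062,.0045])
    near=(abs(P[...,0]-.606)<.1)&(abs(P[...,1]-.0045)<.08)
    st=near&(P[...,2]>.02)&(P[...,2]<.04)
    print('stand rect',cv2.minAreaRect((P[st][:,:2]*1000).astype(np.float32)))
    s=(np.hypot(P[...,0]-c[0],P[...,1]-c[1])<.03)&(P[...,2]<.022)&(P[...,2]>.005)
    q=P[s][:,:2]*1000
    if len(q)>5: print('slot low pts',len(q),cv2.minAreaRect(q.astype(np.float32)),np.median(P[s][:,2]))
    u=np.argwhere(near&(np.hypot(P[...,0]-c[0],P[...,1]-c[1])<.03));a,b=u.min(0),u.max(0);print(a,b)
    cs.append(cv2.resize(p['frame'][a[0]-5:b[0]+5,a[1]-5:b[1]+5],(400,400),interpolation=2))
    L=(abs(P[...,1]+.3)<.1)&(abs(P[...,0]-.53)<.13)&(P[...,2]>.14)
    if L.sum()>10: print('lamp handle',cv2.minAreaRect((P[L][:,:2]*1000).astype(np.float32)),P[L][:,2].max())
cv2.imwrite('pics/slot.png',np.hstack(cs)[:,:,::-1])
to(.5475,.3185,.23,3.10)
E
```

```text
wrist eye [0.456 0.003 0.411]
stand rect ((606.09814453125, 3.44873046875), (110.91498565673828, 162.07017517089844), 87.5694351196289)
slot low pts 278 ((607.8822631835938, 3.806283950805664), (39.40437316894531, 41.36725997924805), 38.88628005981445) 0.01642815764632158
[205 264] [249 310]
lamp handle ((522.0985107421875, -304.5525817871094), (19.2966251373291, 109.11807250976562), 87.60807037353516) 0.15459545274211134
top eye [0.421 0.042 1.063]
stand rect ((0.0, 0.0), (0.0, 0.0), 0.0)
[130 303] [134 334]
lamp handle ((523.0076904296875, -302.8473205566406), (19.621234893798828, 108.5450668334961), 88.3113784790039) 0.1573795351631313
t 13.57 pos [ 5.363e-01 -5.000e-04  2.688e-01] rpy [-3.141  0.     3.095] F [ 0.3  0.  -0.4] w 0.0514 q7 1.46 -> move [  3.8 319.2  38.6] -0.005
```

View pics/slot.png

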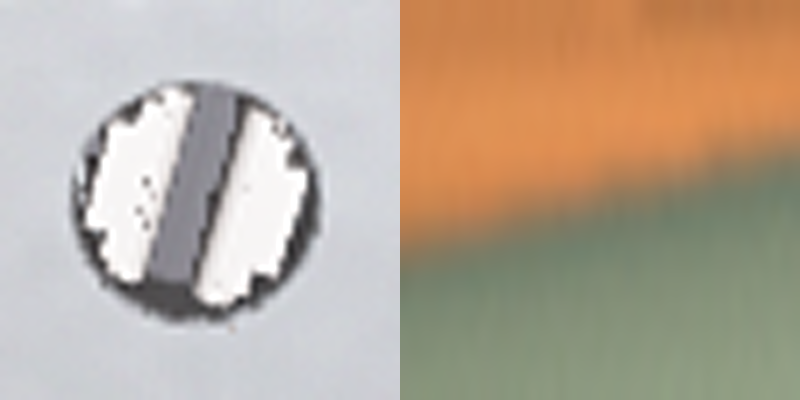

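The lamp is upright on the mat (bar top ~0.153–0.157, centre (0.5225, -0.3037)). Next I get the slot direction from the saved cloud.

```bash
python3 - <<'E'
from h import *
d=np.load('c_wrist.npz');P=d['P'];F=d['F'].astype(int)
for it in range(1):
    r=np.hypot(P[...,0]-.606,P[...,1]-.004)
    # well/head outline: head top at z~.027
    hd=(r<.025)&(abs(P[...,2]-.027)<.0015);print('head',cv2.minEnclosingCircle((P[hd][:,:2]*1000).astype(np.float32)),P[hd].mean(0))
    for R0 in (.013,.016):
        s=(r<R0)&(P[...,2]<.0215)
        q=P[s];v=np.linalg.svd(q[:,:2]-q[:,:2].mean(0))[2][0];a=np.degrees(np.arctan2(v[1],v[0]))
        print(R0,len(q),q.mean(0).round(4),a, 'sv')
g=F[...,0]  # grey slot floor by colour
K=(r<.014)&(g>90)&(g<150)
q=P[K];v=np.linalg.svd(q[:,:2]-q[:,:2].mean(0))[2][0];print('colour',K.sum(),q.mean(0).round(4),np.degrees(np.arctan2(v[1],v[0])))
E
```

```text
head ((606.6602172851562, 4.033481121063232), 24.770248413085938) [0.60727044 0.00280146 0.02671007]
0.013 124 [0.6064 0.0039 0.0164] -18.280836473643173 sv
0.016 155 [0.6059 0.004  0.0164] -18.399782195003336 sv
colour 135 [0.6057 0.0038 0.017 ] -18.2255580706611
```

move_arm:
  moves: "0 15 0 0;0 45 0 0;0 83 0 0;0 122 0 0;0 160 0 0;1 198 0 0;2 236 0 0;3 268 0 0;4 292 0 0;4 300 0 0"
  grip: 0.75

```text
clock: 14.4
position: [0.5452, 0.3043, 0.2682]
tool_rot: [3.141, -0.001, 3.1]
force: [-0.6, 0.4, -0.3]
grip_width: 0.0641
```

Slot direction is -18.3°, centre (0.606, 0.004). One wrist look at the driver before gripping.

```bash
python3 - <<'E'
from h import *
p=bot.grab_frame('wrist');P=cloud(p,'wrist')
b=(abs(P[...,0]-.5475)<.035)&(abs(P[...,1]-.3185)<.035)
m=b&(abs(P[...,2]-.151)<.004);print(m.sum(),cv2.minAreaRect((P[m][:,:2]*1000).astype(np.float32)),np.median(P[m],0))
print('mean colour',p['frame'][b&(P[...,2]>.1)].mean(0))
to(.5475,.3185,.2,2.62)
E
```

```text
1128 ((545.8838500976562, 317.4913330078125), (29.67675018310547, 29.27489471435547), 58.7690315246582) [0.54480067 0.31730869 0.15093503]
mean colour [18.83638988 17.16874298 17.28535529]
t 14.45 pos [0.5453 0.3038 0.2681] rpy [ 3.141 -0.     3.099] F [-1.9  0.5 -1.5] w 0.0641 q7 0.94 -> move [-1.6 14.7 68.1] 0.479
```

move_arm:
  moves: "-0.6 3 0 0.05;-0.6 8 0 0.12;-0.6 12 0 0.2;-0.6 14.2 0 0.28;-0.6 14.2 5 0.36;-0.6 14.2 14 0.44;-0.6 14.2 26 0.49;-0.6 14.2 40 0.49;-0.6 14.2 52 0.49;-0.6 14.2 58 0.49"

```text
clock: 15.28
position: [0.547, 0.3133, 0.2092]
tool_rot: [-3.14, -0.0, 2.606]
force: [-0.4, -0.6, -0.2]
grip_width: 0.064
```

```bash
python3 -c "
from h import *
to(.5465,.318,.102,2.61)"
```

```text
t 15.28 pos [0.547  0.3133 0.2092] rpy [-3.14  -0.     2.606] F [-0.4 -0.6 -0.2] w 0.064 q7 0.49 -> move [  2.8   3.9 107.2] -0.004
```

move_arm:
  moves: "1 1.5 0 0;2 3 2 0;2 3 8 0;2 3 16 0;2 3 24 0;2 3 30 0;2 3 34 0;2 3 36 0;2 3 36 0;2 3 36 0"

```text
clock: 16.12
position: [0.5468, 0.3188, 0.1746]
tool_rot: [3.142, 0.0, 2.607]
force: [-0.1, 0.1, -0.6]
grip_width: 0.0642
```

```bash
python3 -c "
from h import *
p=bot.grab_frame('wrist');P=cloud(p,'wrist');save(p,'w5.png')
b=(abs(P[...,0]-.5475)<.035)&(abs(P[...,1]-.3185)<.035)
m=b&(abs(P[...,2]-.151)<.004);print(m.sum(),cv2.minAreaRect((P[m][:,:2]*1000).astype(np.float32)),np.median(P[m],0))
to(.5465,.318,.102,2.61)"
```

```text
2308 ((545.7473754882812, 317.46600341796875), (30.01102066040039, 29.88726806640625), 60.83979797363281) [0.54432033 0.31852253 0.15082695]
t 16.17 pos [0.5468 0.3188 0.1748] rpy [3.141 0.    2.607] F [ 0.5  1.7 -0.2] w 0.0639 q7 0.49 -> move [-0.1 -0.9 72.8] -0.003
```

View pics/w5.png

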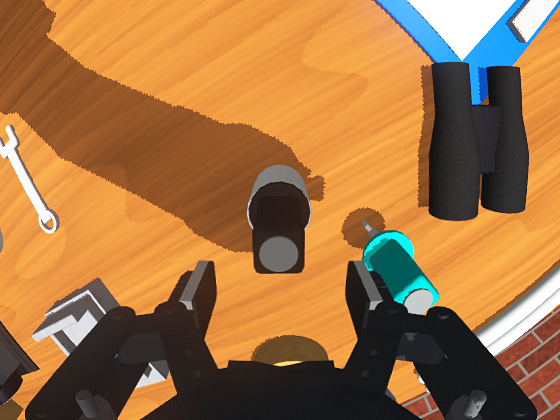

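The black handle is centred between the fingers (px 278,250), and the turquoise one is beside the right finger with room to spare. I descend.

move_arm:
  moves: "0 -0.5 6 0;0 -0.5 16 0;0 -0.5 28 0;0 -0.5 40 0;0 -0.5 52 0;0 -0.5 62 0;0 -0.5 69 0;0 -0.5 72 0;0 -0.5 73 0;0 -0.5 73 0"
  grip: 0.6

```text
clock: 17.0
position: [0.5465, 0.3184, 0.1015]
tool_rot: [3.142, 0.0, 2.607]
force: [0.9, -0.0, -0.5]
grip_width: 0.0514
```

move_arm:
  moves: "0 0 0 0;0 0 0 0;0 0 0 0;0 0 0 0;0 0 0 0;0 0 0 0;0 0 0 0;0 0 0 0;0 0 0 0;0 0 0 0"
  grip: 0
  grip_force: 100

```text
clock: 17.83
position: [0.5467, 0.3186, 0.1022]
tool_rot: [3.141, 0.0, 2.607]
force: [-1.5, -0.3, 6.0]
grip_width: 0.029
```

move_arm:
  moves: "0 0 -5 0;0 0 -15 0;0 0 -27 0;0 0 -40 0;0 0 -53 0;0 0 -66 0;0 0 -79 0;0 0 -92 0;0 0 -102 0;0 0 -106 0"

```text
clock: 18.67
position: [0.547, 0.3186, 0.21]
tool_rot: [3.139, 0.001, 2.607]
force: [0.1, 0.2, -1.2]
grip_width: 0.0292
```

```bash
python3 - <<'E'
from h import *
w=bot.grab_frame('wrist');s=bot.grab_frame('scene');save(w,'w6.png');save(s,'s6.png')
np.savez('s6.npz',P=cloud(s,'scene'),F=s['frame'])
np.savez('w6.npz',P=cloud(w,'wrist'),F=w['frame'])
o=bot.observe();t=o['position'];print('eye',w['eye'],s['eye'])
# project expected tip in scene
tip=t+np.array([0,0,.0187-.111])
A=rot(s['attitude']);c=A.T@(tip-np.array(s['eye']));uv=(s['K'][0,0]*c[0]/-c[2]+s['K'][0,2], s['K'][1,1]*-c[1]/-c[2]+s['K'][1,2]);print('tip px',uv)
u,v=int(uv[0]),int(uv[1]);cr=s['frame'][max(v-70,0):v+30,u-50:u+50]
cv2.imwrite('pics/g6.png',np.hstack([cv2.resize(cr,(400,400),interpolation=3),cv2.resize(w['frame'],(400,400))])[:,:,::-1])
to(.606,.004,.2,2.82)
E
```

```text
eye [0.47725961 0.35934436 0.35191135] [1.06767284 0.5279999  1.15025271]
tip px (np.float64(371.74443384275696), np.float64(277.3556050020001))
t 18.77 pos [0.5467 0.3185 0.2086] rpy [3.140e+00 1.000e-03 2.607e+00] F [ 0.3  0.6 -1.6] w 0.029 q7 0.49 -> move [-211.3 -240.4    8.4] -0.213
```

View pics/g6.png

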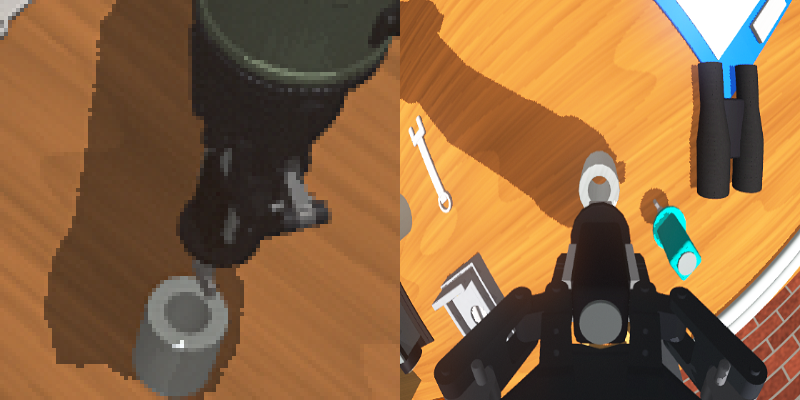

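```bash
python3 - <<'E'
import numpy as np
d=np.load('s6.npz');P=d['P']
m=(np.hypot(P[...,0]-.5467,P[...,1]-.3185)<.03)&(P[...,2]>.105)&(P[...,2]<.17)
q=P[m];uv=np.argwhere(m);o=np.argsort(uv[:,0])
for i in o[::1][-60:]: print(uv[i],((q[i]-[.5467,.3185,.1163])*1000).round(1))
E
```

```text
[272 369] [ -3.6 -12.4   6.5]
[272 370] [-1.1 -8.9 14.7]
[273 369] [ -2.2 -11.    5. ]
[273 370] [-1.7 -8.3  9.3]
[273 371] [ 6.6 -2.5 28.9]
[273 372] [ 4.9 -0.8 28.7]
[273 373] [ 4.5  1.4 31.1]
[274 369] [-0.6 -9.6  3.9]
[274 370] [ 3.7 -5.3 15.7]
[274 371] [ 5.9 -2.  23.3]
[274 372] [ 6.4  0.6 27.4]
[274 373] [ 2.   1.2 22.1]
[274 374] [ 1.5  3.4 24.4]
[275 370] [ 0.6 -5.9  5.3]
[275 371] [ 4.8 -1.7 17. ]
[275 372] [ 4.3  0.5 19.3]
[275 373] [ 5.   3.2 23.8]
[275 374] [-0.6  3.4 16.2]
[276 370] [ 1.4 -4.7  2.7]
[276 371] [ 4.7 -0.9 12.6]
[276 372] [ 5.5  1.8 17.5]
[276 373] [ 5.3  4.1 20.3]
[277 371] [ 3.7 -0.6  6.3]
[277 372] [ 5.9  2.7 14.1]
[277 373] [ 5.2  4.9 16. ]
[277 374] [ 7.   7.9 22.8]
[278 372] [ 6.3  3.7 10.7]
[278 373] [ 6.9  6.3 15.1]
[278 374] [ 6.8  8.6 18.2]
[279 371] [7.6 2.6 5.8]
[279 372] [7.1 4.8 8.1]
[279 373] [ 8.6  7.8 14.4]
[279 374] [4.2 8.4 8.8]
[280 372] [8.3 6.1 6.2]
[280 373] [ 9.1  8.8 11.1]
[280 374] [4.8 9.5 5.8]
[281 372] [8.7 7.  2.7]
[281 373] [7.5 8.9 3.6]
```

move_arm:
  moves: "0 0 0 -0.02;-6 -7 0 -0.05;-20 -23 0 -0.1;-40 -45 0 -0.15;-63 -71 0 -0.2;-85 -96 0 -0.21;-105 -119 0 -0.21;-120 -136 0 -0.21;-128 -145 0 -0.21;-130 -148 0 -0.21"

```text
clock: 19.6
position: [0.583, 0.1223, 0.207]
tool_rot: [-3.14, -0.0, 2.815]
force: [0.0, 0.0, -1.4]
grip_width: 0.0288
```

The blade points run along ~58°, so the blade lies along tool y and tool yaw 1.25 is needed at the slot. I turn while moving.

move_arm:
  moves: "0 0 0 0.05;0 0 0 0.13;0 0 0 0.23;0 0 0 0.34;0 0 0 0.45;0 0 0 0.56;0 0 0 0.66;0 0 0 0.74;0 0 0 0.78;0 0 0 0.78"

```text
clock: 20.43
position: [0.5823, 0.1265, 0.207]
tool_rot: [-3.141, -0.001, 2.037]
force: [0.1, 0.3, -2.3]
grip_width: 0.0288
```

```bash
python3 -c "
from h import *
to(.606,.0038,.16,1.251)"
```

```text
t 20.43 pos [0.5823 0.1265 0.207 ] rpy [-3.141e+00 -1.000e-03  2.037e+00] F [ 0.1  0.3 -2.3] w 0.0288 q7 0.32 -> move [-120.2  -34.    46.9] 0.786
```

move_arm:
  moves: "-4 -1 0 0.06;-16 -4.5 0 0.14;-34 -9.5 5 0.24;-55 -15.5 12 0.35;-77 -22 20 0.46;-97 -27.5 28 0.57;-110 -31 34 0.66;-117 -33 38 0.73;-120 -34 40 0.78;-120.2 -34 40 0.786"

```text
clock: 21.27
position: [0.6062, 0.0022, 0.1666]
tool_rot: [-3.14, 0.001, 1.25]
force: [0.3, -0.0, -1.3]
grip_width: 0.0291
```

move_arm:
  moves: "0 0 0 0;0 0 0 0;0 0 0 0;0 0 2 0;0 0 5 0;0 0 9 0;0 0 13 0;0 0 16 0;0 0 18 0;0 0 18 0"

```text
clock: 22.1
position: [0.6062, 0.002, 0.1489]
tool_rot: [-3.141, 0.0, 1.251]
force: [0.1, -0.5, -2.4]
grip_width: 0.0289
```

```bash
python3 - <<'E'
from h import *
w=bot.grab_frame('wrist');s=bot.grab_frame('scene')
o=bot.observe();tip=o['position']+np.array([0,0,-.0923]);print('tip',tip)
P=cloud(s,'scene');m=(np.hypot(P[...,0]-tip[0],P[...,1]-tip[1])<.02)&(P[...,2]>tip[2]-.003)&(P[...,2]<tip[2]+.05)
q=P[m];print(len(q));
if len(q)>5:
  v=np.linalg.svd(q[:,:2]-q[:,:2].mean(0))[2][0];print('blade dir',np.degrees(np.arctan2(v[1],v[0])),q.min(0),q.max(0))
cr=s['frame'][170:270,210:310]
cv2.imwrite('pics/g7.png',np.hstack([cv2.resize(cr,(400,400),interpolation=3),cv2.resize(w['frame'][100:380,140:420],(400,400))])[:,:,::-1])
to(.606,.0038,.13,1.251)
E
```

```text
tip [0.60650625 0.00200465 0.05717548]
44
blade dir 168.00843978380814 [ 0.59338932 -0.00341671  0.05475616] [0.6182257  0.00666082 0.09323347]
t 22.2 pos [0.6065 0.002  0.1495] rpy [3.142 0.    1.251] F [-0.1  0.3 -1.2] w 0.0287 q7 -0.1 -> move [ 1.5 -1.  19.5] -0.0
```

View pics/g7.png

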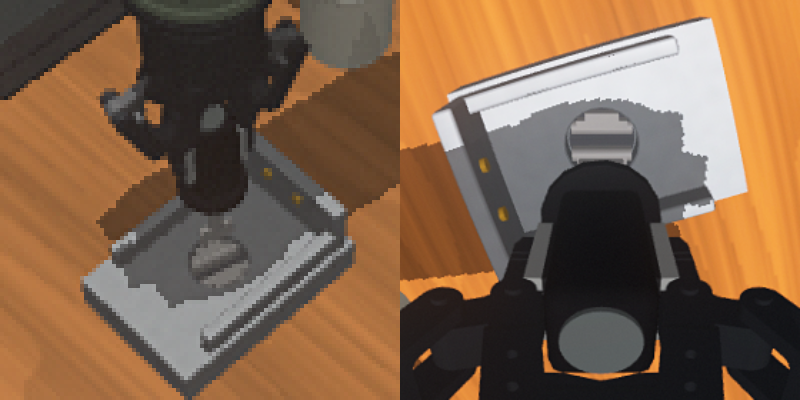

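The wrist view shows the slot parallel to the gripper's jaw axis, directly ahead of the blade. I correct by 1.5 mm and lower.

move_arm:
  moves: "1 -0.5 0 0;1.5 -1 0 0;1.5 -1 3 0;1.5 -1 7 0;1.5 -1 12 0;1.5 -1 16 0;1.5 -1 19 0;1.5 -1 21 0;1.5 -1 22 0;1.5 -1 22 0"

```text
clock: 23.03
position: [0.6059, 0.0038, 0.1273]
tool_rot: [-3.141, 0.0, 1.251]
force: [-0.6, 0.5, -0.9]
grip_width: 0.0292
```

move_arm:
  moves: "0 0 1 0;0 0 2 0;0 0 3 0;0 0 4 0;0 0 5 0;0 0 6 0;0 0 7 0;0 0 8 0;0 0 9 0;0 0 10 0"

```text
clock: 23.87
position: [0.606, 0.0038, 0.1174]
tool_rot: [3.142, 0.0, 1.251]
force: [-0.3, 0.1, -0.6]
grip_width: 0.0289
```

```bash
python3 -c "
from h import *
to(.606,.0038,.11,1.251)"
```

```text
t 23.87 pos [0.606  0.0038 0.1174] rpy [3.142 0.    1.251] F [-0.3  0.1 -0.6] w 0.0289 q7 -0.08 -> move [ 0.  -0.   7.4] -0.0
```

Tip is at 0.025, inside the slot by now (head top 0.027), with no contact force. I go deeper.

move_arm:
  moves: "0 0 0.7 0;0 0 1.4 0;0 0 2.1 0;0 0 2.8 0;0 0 3.5 0;0 0 4.2 0;0 0 4.9 0;0 0 5.6 0;0 0 6 0;0 0 6 0"

```text
clock: 24.7
position: [0.606, 0.0038, 0.1114]
tool_rot: [-3.142, 0.0, 1.251]
force: [-0.2, -0.0, -2.1]
grip_width: 0.0288
```

move_arm:
  moves: "0 0 0.5 0.05;0 0 0.5 0.12;0 0 0.5 0.19;0 0 0.5 0.26;0 0 0.5 0.33;0 0 0.5 0.4;0 0 0.5 0.47;0 0 0.5 0.54;0 0 0.5 0.61;0 0 0.5 0.68"

```text
clock: 25.53
position: [0.6064, 0.004, 0.1111]
tool_rot: [3.141, -0.001, 0.568]
force: [1.3, 0.9, -2.6]
grip_width: 0.0291
```

```bash
python3 -c "
from h import *
o=bot.observe();print(o['moment'],o['qpos'].round(2));to(.606,.0038,.111,1.251)"
```

```text
[ 0.15348998 -0.71473339  0.08523362] [-0.51  0.74  0.62  1.77 -0.57  0.82 -0.61]
t 25.53 pos [0.6064 0.004  0.1111] rpy [ 3.141e+00 -1.000e-03  5.680e-01] F [ 1.3  0.9 -2.6] w 0.0291 q7 -0.61 -> move [-0.5 -0.1  0.1] -0.683
```

move_arm:
  moves: "0 0 0 0.04;0 0 0 0.08;0 0 0 0.12;0 0 0 0.16;0 0 0 0.2;0 0 0 0.24;0 0 0 0.28;0 0 0 0.32;0 0 0 0.36;0 0 0 0.4"

```text
clock: 26.37
position: [0.6066, 0.004, 0.1112]
tool_rot: [3.141, -0.001, 0.169]
force: [3.0, 0.2, -3.5]
grip_width: 0.0288
```

```bash
python3 -c "
from h import *
o=bot.observe();print(o['moment']);to(.606,.0038,.111,1.251)"
```

```text
[ 0.08977783 -1.07149999  0.17168494]
t 26.37 pos [0.6066 0.004  0.1112] rpy [ 3.141e+00 -1.000e-03  1.690e-01] F [ 3.   0.2 -3.5] w 0.0288 q7 -0.93 -> move [-0.7  0.1  0.2] -1.082
```

move_arm:
  moves: "0 0 0 0.02;0 0 0 0.04;0 0 0 0.06;0 0 0 0.08;0 0 0 0.1;0 0 0 0.12;0 0 0 0.14;0 0 0 0.16;0 0 0 0.18;0 0 0 0.2"

```text
clock: 27.2
position: [0.6065, 0.0039, 0.1111]
tool_rot: [3.141, -0.001, -0.029]
force: [4.7, -0.9, -4.4]
grip_width: 0.0287
```

```bash
python3 -c "
from h import *
o=bot.observe();print(o['moment']);to(.606,.0038,.111,1.251)"
```

```text
[-0.35004758 -1.78393021  1.40154506]
t 27.2 pos [0.6065 0.0039 0.1111] rpy [ 3.141e+00 -1.000e-03 -2.900e-02] F [ 4.7 -0.9 -4.4] w 0.0287 q7 -1.09 -> move [-0.5  0.1  0.1] -1.28
```

Moment is up to 1.4 N m from 0.17, which is the hard stop. One small push confirms it, then I unwind to relax.

move_arm:
  moves: "0 0 0 0.01;0 0 0 0.02;0 0 0 0.03;0 0 0 0.04;0 0 0 0.04;0 0 0 0.04;0 0 0 0.04;0 0 0 0.04;0 0 0 0.04;0 0 0 0.04"

```text
clock: 28.03
position: [0.6065, 0.0036, 0.1111]
tool_rot: [3.141, -0.001, -0.068]
force: [6.6, -1.7, -5.1]
grip_width: 0.0287
```

```bash
python3 -c "
from h import *
o=bot.observe();print(o['moment']);to(.606,.0038,.111,1.251)"
```

```text
[-0.51960212 -1.87142227  1.50144991]
t 28.03 pos [0.6065 0.0036 0.1111] rpy [ 3.141e+00 -1.000e-03 -6.800e-02] F [ 6.6 -1.7 -5.1] w 0.0287 q7 -1.12 -> move [-0.5 -0.1  0.1] -1.319
```

move_arm:
  moves: "0 0 0 -0.03;0 0 0 -0.06;0 0 0 -0.09;0 0 0 -0.12;0 0 0 -0.15;0 0 0 -0.15;0 0 0 -0.15;0 0 0 -0.15;0 0 -1 -0.15;0 0 -2 -0.15"

```text
clock: 28.87
position: [0.6061, 0.004, 0.1125]
tool_rot: [3.141, -0.0, 0.081]
force: [7.9, -0.1, -15.4]
grip_width: 0.0291
```

```bash
python3 -c "
from h import *
o=bot.observe();print(o['moment']);to(.606,.0038,.211,.1)"
```

```text
[ 0.14006019 -2.38253899  0.28445198]
t 28.87 pos [0.6061 0.004  0.1125] rpy [ 3.141 -0.     0.081] F [  7.9  -0.1 -15.4] w 0.0291 q7 -1.0 -> move [ -0.1   0.2 -98.5] -0.019
```

move_arm:
  moves: "0 0 -4 0;0 0 -8 0;0 0 -13 0;0 0 -22 0;0 0 -35 0;0 0 -50 0;0 0 -66 0;0 0 -82 0;0 0 -93 0;0 0 -98 0"

```text
clock: 29.7
position: [0.6065, 0.0037, 0.2132]
tool_rot: [-3.141, -0.002, 0.081]
force: [0.2, 1.0, -1.3]
grip_width: 0.0295
```

```bash
python3 - <<'E'
from h import *
n='wrist';w=bot.grab_frame(n);P=cloud(w,n);print('eye',w['eye'])
r=np.hypot(P[...,0]-.606,P[...,1]-.004)
s=(r<.017)&(P[...,2]<.0215)&(P[...,2]>.01)
q=P[s];print(len(q))
if len(q)>10:
  v=np.linalg.svd(q[:,:2]-q[:,:2].mean(0))[2][0];print('slot',q.mean(0),np.degrees(np.arctan2(v[1],v[0])))
o=bot.observe();print(o['moment'])
to(.5467,.3185,.211,1.05)
to(.5467,.3185,.211,2.607)
cv2.imwrite('pics/g8.png',np.vstack([w['frame']])[:,:,::-1])
E
```

```text
eye [0.685483   0.01014738 0.3553841 ]
249
slot [0.60457834 0.00355336 0.01673024] 108.1023374998387
[-0.04867036 -0.02602028 -0.02840376]
t 29.75 pos [0.6065 0.0037 0.2131] rpy [-3.141e+00 -2.000e-03  8.100e-02] F [ 0.7  0.5 -0.8] w 0.0289 q7 -1.08 -> move [ -34.2 -318.6    2.1] -0.969
t 29.75 pos [0.6065 0.0037 0.2131] rpy [-3.141e+00 -2.000e-03  8.100e-02] F [ 0.7  0.5 -0.8] w 0.0289 q7 -1.08 -> move [ -34.2 -318.6    2.1] -2.526
```

View pics/g8.png

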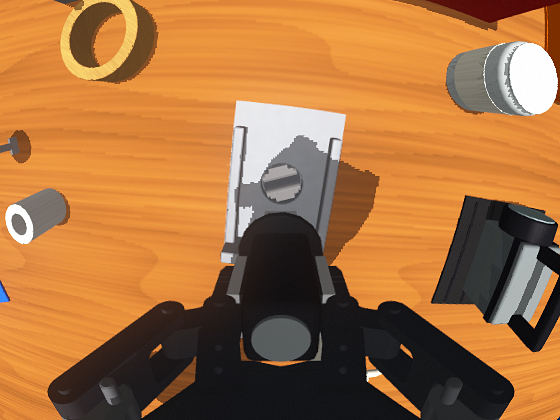

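The slot now reads -71.9°, so it turned 0.94 rad clockwise, which fits a stop at 1.2. I return to the holder.

move_arm:
  moves: "-1 -10 0 -0.05;-4 -32 0 -0.13;-7 -62 0 -0.23;-10 -94 0 -0.34;-14 -126 0 -0.45;-17 -158 0 -0.56;-20 -188 0 -0.67;-23 -212 0 -0.77;-25 -228 0 -0.86;-26 -234 0 -0.93"

```text
clock: 30.58
position: [0.56, 0.2382, 0.2102]
tool_rot: [-3.14, 0.0, 1.019]
force: [0.0, 1.0, -1.4]
grip_width: 0.0289
```

```bash
python3 - <<'E'
from h import *
n='wrist';w=bot.grab_frame(n);P=cloud(w,n);save(w,'w9.png')
m=(np.hypot(P[...,0]-.5475,P[...,1]-.3185)<.04)&(abs(P[...,2]-.075)<.004)
q=(P[m][:,:2]*1000).astype(np.float32);print(m.sum(),cv2.minEnclosingCircle(q),cv2.fitEllipse(cv2.convexHull(q)))
to(.5467,.3185,.211,1.05)
E
```

```text
1958 ((548.5997314453125, 316.0811767578125), 26.15433120727539) ((548.60302734375, 315.92303466796875), (51.19379806518555, 51.910430908203125), 10.845108985900879)
t 30.63 pos [0.56   0.2379 0.2103] rpy [-3.14   0.     1.023] F [ 0.   1.  -1.2] w 0.0286 q7 -0.69 -> move [ 61.8 -53.3  -0.7] -0.027
```

move_arm:
  moves: "4 -3 0 -0.01;12 -10 0 -0.02;23 -20 0 -0.027;35 -30 0 -0.027;46 -39 0 -0.027;54 -46 0 -0.027;59 -51 0 -0.027;61 -53.5 0 -0.027;61.5 -53.8 0 -0.027;61.5 -54 0 -0.027"

```text
clock: 31.47
position: [0.5482, 0.3153, 0.211]
tool_rot: [3.141, 0.0, 1.037]
force: [-0.4, -0.7, -1.6]
grip_width: 0.029
```

```bash
python3 - <<'E'
from h import *
n='scene';s=bot.grab_frame(n);P=cloud(s,n);o=bot.observe();t=o['position'];tip=t[2]-.0923
m=(np.hypot(P[...,0]-t[0],P[...,1]-t[1])<.03)
for a,b in((-.005,.008),(.008,.02),(.02,.05)):
    k=m&(P[...,2]>tip+a)&(P[...,2]<tip+b);q=(P[k]-t)*1000
    if len(q)>3:
        v=np.linalg.svd(q[:,:2]-q[:,:2].mean(0))[2][0];print(a,b,len(q),'mid',((q.min(0)+q.max(0))/2).round(1),'mean',q.mean(0).round(1),'ext',np.ptp(q,axis=0).round(1),np.degrees(np.arctan2(v[1],v[0])).round(1))
n='wrist';w=bot.grab_frame(n);P=cloud(w,n)
m=(np.hypot(P[...,0]-.5486,P[...,1]-.316)<.029)&(abs(P[...,2]-.075)<.004)
q=(P[m][:,:2]*1000).astype(np.float32);print(m.sum(),cv2.fitEllipse(cv2.convexHull(q)))
d=np.hypot(*(P[...,:2]-t[:2]).transpose(2,0,1));k=(d<.03)&(abs(P[...,2]-(tip+.141))<.006)
q=(P[k][:,:2]*1000).astype(np.float32);print('drv top',cv2.minAreaRect(q),P[k][:,2].mean()-tip)
u,v=370,300
cv2.imwrite('pics/g9.png',np.hstack([cv2.resize(s['frame'][220:330,320:430],(400,400),interpolation=3),cv2.resize(w['frame'],(400,400))])[:,:,::-1])
to(.549,.3163,.16,1.05)
E
```

```text
-0.005 0.008 11 mid [ -0.4  -0.2 -88.6] mean [  0.5   0.5 -88.2] ext [18.5 12.8  7.2] -33.5
0.008 0.02 21 mid [  1.5  -1.5 -79.3] mean [  3.3  -2.3 -79.9] ext [20.2 14.8  9.9] -34.6
0.02 0.05 11 mid [  2.4   0.1 -66.4] mean [  3.2   0.7 -67. ] ext [ 4.1  7.5 11.5] -70.5
1486 ((548.6768798828125, 316.6604919433594), (50.35038375854492, 51.253353118896484), 61.76478576660156)
drv top ((548.28955078125, 314.4734802246094), (30.62114906311035, 58.9493522644043), 59.39372634887695) 0.14068055226372017
t 31.57 pos [0.5483 0.315  0.2111] rpy [3.141 0.    1.037] F [ 1.2 -0.3 -1.7] w 0.0291 q7 -0.8 -> move [ 1.4 -0.1 51.1] -0.013
```

View pics/g9.png

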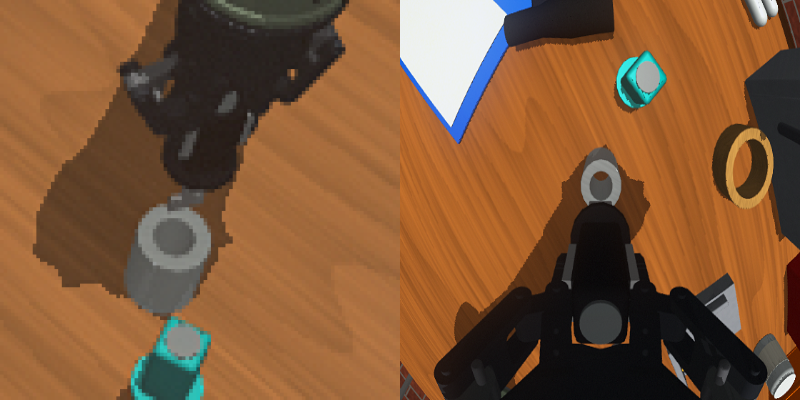

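The driver is still straight in the grip, with the tip within 0.5 mm of the TCP axis. I lower to just above the tube, then ease it in.

move_arm:
  moves: "0.7 0 0 0;1.4 0 3 0;1.4 0 8 0;1.4 0 14 0;1.4 0 21 0;1.4 0 27 0;1.4 0 32 0;1.4 0 36 0;1.4 0 38 0;1.4 0 38 0"

```text
clock: 32.4
position: [0.5487, 0.3168, 0.1725]
tool_rot: [-3.141, 0.001, 1.038]
force: [-0.2, -0.0, -0.5]
grip_width: 0.0295
```

move_arm:
  moves: "0 0 1.5 0;0 0 3 0;0 0 4.5 0;0 0 6 0;0 0 7 0;0 0 8 0;0 0 9 0;0 0 10 0;0 0 11 0;0 0 12 0"

```text
clock: 33.23
position: [0.5489, 0.3169, 0.1609]
tool_rot: [3.142, -0.0, 1.038]
force: [0.7, -0.2, -1.5]
grip_width: 0.0288
```

```bash
python3 -c "
from h import *
to(.549,.3163,.102,1.05)"
```

```text
t 33.23 pos [0.5489 0.3169 0.1609] rpy [ 3.142 -0.     1.038] F [ 0.7 -0.2 -1.5] w 0.0288 q7 -0.77 -> move [-0.5  0.5 58.9] -0.012
```

move_arm:
  moves: "0 0 3 0;0 0 8 0;0 0 14 0;0 0 20 0;0 0 27 0;0 0 34 0;0 0 41 0;0 0 47 0;0 0 52 0;0 0 54 0"

```text
clock: 34.07
position: [0.5486, 0.3168, 0.1061]
tool_rot: [-3.141, 0.001, 1.038]
force: [0.7, -0.4, -1.9]
grip_width: 0.0289
```

move_arm:
  moves: "0 0 0.5 0;0 0 1 0;0 0 1.5 0;0 0 2 0;0 0 2.5 0;0 0 3 0;0 0 3.5 0;0 0 4 0;0 0 4.2 0;0 0 4.2 0"

```text
clock: 34.9
position: [0.5488, 0.317, 0.1028]
tool_rot: [-3.142, 0.0, 1.038]
force: [-0.5, 0.3, -0.6]
grip_width: 0.0292
```

move_arm:
  moves: "0 0 0.5 0;0 0 0.8 0;0 0 0.8 0;0 0 0.8 0;0 0 0.8 0;0 0 0.8 0;0 0 0.8 0;0 0 0.8 0;0 0 0.8 0;0 0 0.8 0"
  grip: 0.65

```text
clock: 35.73
position: [0.5488, 0.3169, 0.102]
tool_rot: [3.142, 0.0, 1.038]
force: [0.0, 0.7, 0.4]
grip_width: 0.0557
```

move_arm:
  moves: "0 0 -5 0;0 0 -15 0;0 0 -28 0;0 0 -45 0;0 0 -65 0;0 0 -85 0;0 0 -105 0;0 0 -122 0;0 0 -130 0;0 0 -132 0"

```text
clock: 36.57
position: [0.5495, 0.3171, 0.2363]
tool_rot: [3.141, -0.003, 1.038]
force: [-0.8, 0.5, 0.0]
grip_width: 0.0556
```

move_arm:
  moves: "-10 0 0 0;-30 0 0 0;-55 0 0 0;-85 0 0 0;-115 0 0 0;-140 0 0 0;-160 0 0 0;-175 0 0 0;-180 0 0 0;-180 0 0 0"

```text
clock: 37.4
position: [0.4566, 0.161, 0.2337]
tool_rot: [-3.141, 0.0, 1.037]
force: [0.7, 1.1, 0.3]
grip_width: 0.0554
```

```bash
python3 - <<'E'
from h import *
for n in ['scene','top']:
    p=bot.grab_frame(n);P=cloud(p,n);save(p,n+'10.png')
    m=(np.hypot(P[...,0]-.548,P[...,1]-.317)<.04)&(P[...,2]>.145)&(P[...,2]<.165)
    if m.sum()>5: print(n,'drv',cv2.minAreaRect((P[m][:,:2]*1000).astype(np.float32)),np.median(P[m][:,2]))
    L=(abs(P[...,1]+.3)<.08)&(abs(P[...,0]-.53)<.1)&(P[...,2]>.14)&(P[...,2]<.17)
    if L.sum()>5: print(n,'lamp',cv2.minAreaRect((P[L][:,:2]*1000).astype(np.float32)),np.median(P[L][:,2]))
    s=(np.hypot(P[...,0]-.606,P[...,1]-.004)<.016)&(P[...,2]<.0215)&(P[...,2]>.01);q=P[s]
    if len(q)>8:
        v=np.linalg.svd(q[:,:2]-q[:,:2].mean(0))[2][0];print('slot',np.degrees(np.arctan2(v[1],v[0])))
a=cv2.imread('pics/top10.png');b=cv2.imread('pics/scene10.png')
cv2.imwrite('pics/end.png',np.vstack([cv2.resize(a[100:330],None,fx=1.3,fy=1.3),cv2.resize(b[130:360],None,fx=1.3,fy=1.3)])[:600])
to(.5,0.1,.3,1)
E
```

```text
scene drv ((549.31982421875, 315.43255615234375), (30.239517211914062, 29.814298629760742), 65.13734436035156) 0.1503819879874022
scene lamp ((524.8738403320312, -305.2481994628906), (25.962430953979492, 108.56524658203125), 84.84186553955078) 0.15113350878163634
slot 108.36068521855854
top lamp ((523.1763916015625, -302.7073974609375), (19.72865867614746, 108.80442810058594), 87.87821960449219) 0.1519573869871041
slot -73.60111061934901
t 37.5 pos [0.4575 0.1625 0.2338] rpy [-3.142  0.     1.038] F [ 0.7 -0.1 -0.1] w 0.0554 q7 -0.68 -> move [-32.3  68.4 -66.2] 0.038
```

```bash
python3 -c "
from h import *
bot.job_done();print(bot.observe()['clock'])"
```

```text
the job is handed in; nothing more can be done
the job is handed in; nothing more can be done
```

The lamp is on the mat, the screw is tight and the screwdriver is back in its holder. I handed the job in at about 37.5 s of the 64 s allowed.

- **Lamp:** it stands upright near the middle of the mat. The last check put it at (0.523, -0.303) against an estimated mat centre of (0.523, -0.302). The mat estimates from different views differed by up to about 1 cm, so the centring is good to roughly that.
- **Screw:** I turned it clockwise until the torque jumped from 0.17 to 1.5 N m. The slot direction went from -18° to about -72°, which is 0.93 rad. That fits the stop at 1.2 only if the screw started at about 0.27, inside the stated loose range. The joint angle itself can't be read.
- **Lifting the blade out:** the force reached about 15 N at the start of the lift and then dropped away. The slot still read about -72° to -74° afterwards, so the screw did not turn back.
- **Screwdriver:** it hangs upright in the holder, with its top at 0.150 m as at the start, and the gripper is clear of it.
- **Mug, wrench, tape roll and can:** nothing was commanded near them, but I did not measure them at the end. The final picture could not be viewed because the 12-picture limit was reached, so the last checks are from depth data only.

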